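# Grease tin from behind the bottles

### The arm

A 7-joint arm with a two-finger parallel gripper is mounted at the origin on the work surface. World frame = base frame: x ahead of the robot, y to its left, z up, the work surface at z = 0. Lengths are in m, angles in rad, forces in N, time in s.
With the tool pointing down it reaches from about 0.375 to 0.925 m from the base axis. Payload 3.1 kg.
Tool frame: the origin (TCP) lies on the centre line of the jaws, within the pads' length; the fingertips stand 17 mm ahead of it and the grasp point (between the pads) lies 2 mm behind it (env.tip_reach is the distance from the TCP to the fingertips, in m); z points along the fingers, y is the line along which they close (so a half turn about z gives the same grasp; the last joint's range is limited). The gripper opens to 85 mm and grips with 20 to 120 N. Pads are 22 mm wide; open, the fingers measure 114 mm over their backs; the gripper's body (76 mm by 85 mm) begins 54 mm behind the grasp point. The pads swing forward as they close: fully open they stand 13 mm farther back than shut.
Start: joints at [-1.269, 0.383, 0.044, 1.598, -0.018, 1.161, -0.05], TCP at [0.253, 0.599, 0.214] pointing down, gripper open.
Joint ranges: [-2.61, 2.61], [-0.41, 2.15], [-1.48, 1.57], [0, 2.5], [-1.57, 4.71], [0.05, 1.97], [-2.85, 2.85]. Speed limits (rad/s): [2.79, 2.79, 3.14, 3.14, 3.14, 3.14, 3.14].

### API

Orientations are given as a 3x3 rotation matrix whose columns are the frame's x, y, z axes.
In Python, from plant import env gives the robot as it stands.
- The arm moves only by the tool step_arm, never from a script. Its argument "targets" is a list that holds one entry, the list of rows, each a list of 5 numbers: the shift along the world's x, y, z each as a share of 20 mm, from -1 to 1, then the turn about the world's z as a share of 60 degrees, from -1 to 1, then the opening, from 0 (shut) to 1 (fully open). In form: [[[tx, ty, tz, turn, gripper], ...]]. A call has exactly 10 rows; each row shifts and turns the commanded pose from where the row before left it; what a row does not reach is not made up. A row lasts 1/10 s, in which the tool goes at most 50 mm and 8.59 degrees, less where a joint would pass 70% of its speed; a pose out of reach is approached as far as the arm can. A call with a number of a shift or a turn outside -1 to 1 is refused whole. A call with a gripper value outside its range is refused whole. The fingers move at their own pace and stop on an object; "squeeze" is the grip in N (left out, the last holds). Time passes only in rows, so rows that do not move let the fingers close, or fill a call up. It gives the time, the measured TCP pose, the force, the opening and the grip force at its end, in the units of the state.
- env.get_state(): the state, without advancing time (a new reading comes with each control period).
- env.get_image(name): name is "side" or "top"; returns a dict with "pixels" (400x640x3 uint8, red, green, blue), "fx", "fy", "cx", "cy" (pixels), "k1" (the pictures are not rectified: a ray, as slopes to the right and down, at radius r is drawn at 1 + k1 r^2 times it, then the intrinsics apply), "R" (3x3) and "t" (3): a world point X has camera coordinates R X + t. Camera axes: x right, y down, z forward; pixel columns grow to the right and rows downward; lengths in m; the calibration is good to about 2 mm. A picture is of the moment at which its call begins. There is no depth.
- env.sign_off(): hands the job in; it is judged then, once.
The state is a dict: "t": time; "qpos": joint angles; "joint_vel": joint speeds; "tau": joint torques, N m; "ee_pos": TCP position; "eef_rot": TCP orientation; "contact_force": force on the tool from outside, world axes, zero at the start; "wrist_torque": the same for the moment, N m; "finger_gap": finger opening in m; "finger_force": force on a finger pad.
Only numpy, scipy, OpenCV 4.12 (cv2) and the standard library are available. Lean on these libraries where they do the work, as an engineer would, in place of code of your own. Each camera call takes 0.05 s, during which the arm holds its last target. There are 200 camera calls.

### The job

The low grease tin in the back row of the bottle caddy is hemmed in by two taller containers: the one beside it and the one in front of it. Stand those two on the drip tray, fetch the tin out and set it on the rubber mat, then put the two containers back into the same compartments they came from. The third container, diagonally across from the tin, stays where it is; keep everything upright and do not disturb the other things on the bench.

Things in the scene. Friction and masses are not known exactly. Their poses are not given: they have to be found in the camera images.
- caddy: Fixed wooden caddy, 140 mm square, open on top, origin under its centre. Floor 8 mm thick; outer walls 45 mm high, 8 mm thick; crossed 4 mm dividers, 35 mm high, make four compartments 60 mm square, centred at (+-32, +-32) mm in its x, y. Its x points away from the robot (yaw to 0.3 rad): +x is the back row. The tin is in either back one, the three tall containers fill the others in any order.
- spray_can: Loose round aluminium aerosol can with a grey cap, 0.26 kg nominal. Can 48 mm diameter (foot narrowed to 40 mm) to 143 mm height, shoulder to 152 mm, then the straight cap, 41 mm diameter, up to 187 mm: pick it by the cap from above. Origin: centre of its underside, z up along it.
- oil_bottle: Loose round white plastic squeeze bottle with a grey screw collar and a thin pointed spout, 0.20 kg nominal. Body 46 mm diameter (foot 38 mm) to 132 mm height, shoulder to 147 mm, collar 28 mm diameter from 147 to 177 mm (pick it here from above), conical spout, at most 14 mm diameter, to 198 mm. Origin: centre of its underside, z up along it.
- square_can: Loose square steel can with a paper label and a dark round screw cap in the middle of its top, 0.30 kg nominal. Body 44 x 44 mm, 138 mm high, sides along its x and y and nearly parallel to the caddy's walls at the start; cap 32 mm diameter from 138 to 172 mm: pick it by the cap from above. Origin: centre of its underside, z up along it.
- tin: Loose low round metal grease tin with its lid on, 0.24 kg nominal: body 53 mm diameter, lid 55 mm diameter from 58 to 75 mm height. The only low thing in the caddy. Origin: centre of its underside, z up along it.
- drip_tray: Fixed shallow steel drip tray, 200 mm (its x) by 130 mm (its y), floor 3 mm thick, rim 3 mm thick and 11 mm high. To the left or right of the caddy, turned by up to 0.2 rad. Origin: centre of its underside on the bench. The two containers are set aside here, side by side along its x.
- mat: Fixed black rubber mat, 140 x 140 mm, 4 mm thick, on the other side of the caddy from the tray. Origin: centre of its underside on the bench. The tin goes anywhere near its middle.
- screw_jar: Bystander: closed clear jar, 56 mm diameter, 75 mm high, behind the caddy, left of its middle. Origin: centre of its underside. Leave alone.
- bearing: Bystander: dark pillow-block bearing, 38 x 125 mm foot, 68 mm high, behind the work on the right. Origin: centre of its underside. Leave alone.
- wrench: Bystander: steel wrench 180 mm long, lying across the bench (along y) at the far left of the work, lower than 20 mm. Origin: on the bench under its middle. Leave alone.
Not all that is in view belongs to the job. Leave any yellow look-alike of the spray_can alone. What is shaped like the tin but turquoise is not meant.

How it is judged:
On the way, in this order (a step that is already met when the one before it is completed fails the run):
1. the two containers beside and in front of the tin stand on the drip tray, upright and released, while the tin and the third container are still in their compartments (((x of oil_bottle in the frame of drip_tray between -0.085 and 0.085 m and y of oil_bottle in the frame of drip_tray between -0.05 and 0.05 m and z of oil_bottle in the frame of drip_tray between -0.002 and 0.008 m and angle between each of oil_bottle, square_can, spray_can's own z axis and vertical below 0.12 rad and linear speed of each of oil_bottle, square_can below 0.03 m/s and contact force between the fingers and oil_bottle below 0.1 N and x of square_can in the frame of drip_tray between -0.085 and 0.085 m and y of square_can in the frame of drip_tray between -0.05 and 0.05 m and z of square_can in the frame of drip_tray between -0.002 and 0.008 m and contact force between the fingers and square_can below 0.1 N and distance of each of spray_can, tin from where it was at the start of the episode below 0.02 m and horizontal distance between spray_can and tin above 0.08 m) or (x of spray_can in the frame of drip_tray between -0.085 and 0.085 m and y of spray_can in the frame of drip_tray between -0.05 and 0.05 m and z of spray_can in the frame of drip_tray between -0.002 and 0.008 m and angle between each of spray_can, square_can, oil_bottle's own z axis and vertical below 0.12 rad and linear speed of each of spray_can, square_can below 0.03 m/s and contact force between the fingers and spray_can below 0.1 N and x of square_can in the frame of drip_tray between -0.085 and 0.085 m and y of square_can in the frame of drip_tray between -0.05 and 0.05 m and z of square_can in the frame of drip_tray between -0.002 and 0.008 m and contact force between the fingers and square_can below 0.1 N and distance of each of oil_bottle, tin from where it was at the start of the episode below 0.02 m and horizontal distance between oil_bottle and tin above 0.08 m) or (x of spray_can in the frame of drip_tray between -0.085 and 0.085 m and y of spray_can in the frame of drip_tray between -0.05 and 0.05 m and z of spray_can in the frame of drip_tray between -0.002 and 0.008 m and angle between each of spray_can, oil_bottle, square_can's own z axis and vertical below 0.12 rad and linear speed of each of spray_can, oil_bottle below 0.03 m/s and contact force between the fingers and spray_can below 0.1 N and x of oil_bottle in the frame of drip_tray between -0.085 and 0.085 m and y of oil_bottle in the frame of drip_tray between -0.05 and 0.05 m and z of oil_bottle in the frame of drip_tray between -0.002 and 0.008 m and contact force between the fingers and oil_bottle below 0.1 N and distance of each of square_can, tin from where it was at the start of the episode below 0.02 m and horizontal distance between square_can and tin above 0.08 m))), for 0.2 s.
2. the tin stands on the mat, upright and released (x of tin in the frame of mat between -0.06 and 0.06 m and y of tin in the frame of mat between -0.06 and 0.06 m and z of tin in the frame of mat between 0 and 0.009 m and angle between tin's own z axis and vertical below 0.12 rad and linear speed of tin below 0.03 m/s and contact force between the fingers and tin below 0.1 N), for 0.2 s.
At the end, for the whole second after the job is handed in: The tin stands upright on the mat (its centre within 60 mm of the mat's middle along each side) and each of the three tall containers stands upright in the compartment it had at the start (within 20 mm of where it stood); all released and at rest (all of step 2 and distance of each of spray_can, oil_bottle, square_can from where it was at the start of the episode below 0.02 m and angle between each of spray_can, oil_bottle, square_can's own z axis and vertical below 0.12 rad and linear speed of each of spray_can, oil_bottle, square_can below 0.03 m/s and contact force between the fingers and spray_can below 0.1 N and contact force between the fingers and oil_bottle below 0.1 N and contact force between the fingers and square_can below 0.1 N); the robot touches nothing.
It fails at once if a container or the tin is tipped over (angle between any of spray_can, oil_bottle, square_can, tin's own z axis and vertical above 0.6 rad).
It fails at once if all three tall containers are out of their places at once (distance of each of spray_can, oil_bottle, square_can from where it was at the start of the episode above 0.03 m).
It fails at once if a bystander is moved by more than 20 mm (distance of any of screw_jar, bearing, wrench from where it was at the start of the episode above 0.02 m).
It also fails if it takes over 115 s, if anything falls off the work surface, if the arm or the gripper's body presses on something with over 40 N, if the wrist force passes 120 N, or if a joint passes its speed limit or range.

## Working session

There is one attempt and no reset: what is moved stays moved. The work goes in short steps, Python scripts to look and compute and a tool call to move; the robot and the scene stay as the last step left them, time stands still between calls to the robot, and variables do not carry over. Pictures are saved under pics/ and viewed, at most 14 in all, crops included, and the job is handed in when it is done.

Besides the shell and the picture viewer there is one more tool, called after "Emit:" as name(argument=value, ...) on one line, values as JSON. step_arm: Moves the arm, as the interface text tells. Its arguments: {"type":"object","properties":{"targets":{"type":"array"},"squeeze":{"type":"number"}},"required":["targets"]}

```bash
ls; mkdir -p pics; cat > h.py <<'E'
import numpy as np, cv2
from plant import env
def snap(n,f):
    im=env.get_image(n); cv2.imwrite(f'pics/{f}.png',im['pixels'][:,:,::-1]); np.save(f'pics/{f}.npy',im,allow_pickle=True); return im
def load(f): return np.load(f'pics/{f}.npy',allow_pickle=True).item()
def ray(im,u,v):
    K=np.array([[im['fx'],0,im['cx']],[0,im['fy'],im['cy']],[0,0,1.]])
    d=np.array([(u-im['cx'])/im['fx'],(v-im['cy'])/im['fy']]); p=d.copy()
    for _ in range(20): p=d/(1+im['k1']*(p@p))
    R=np.array(im['R']);t=np.array(im['t'])
    return -R.T@t, R.T@np.array([p[0],p[1],1])
def onz(im,u,v,z):
    c,d=ray(im,u,v); return c+d*(z-c[2])/d[2]
def proj(im,X):
    c=np.array(im['R'])@np.array(X)+np.array(im['t']); p=c[:2]/c[2]; p=p*(1+im['k1']*(p@p))
    return np.array([im['fx']*p[0]+im['cx'],im['fy']*p[1]+im['cy']])
E
python3 - <<'E'
from h import *
for n in('top','side'):
    im=snap(n,n+'0'); print(n,{k:np.round(v,3).tolist() for k,v in im.items() if k!='pixels'}, ray(im,320,200)[0])
s=env.get_state();print(s)
E
```

```text
pics
top {'fx': 503.351, 'fy': 503.351, 'cx': 323.036, 'cy': 194.523, 'k1': -0.013, 'R': [[-0.006, -1.0, 0.004], [-0.994, 0.006, -0.105], [0.105, -0.005, -0.994]], 't': [0.054, 0.567, 1.181]} [0.44033206 0.05608684 1.23402019]
side {'fx': 441.019, 'fy': 441.019, 'cx': 317.773, 'cy': 200.123, 'k1': -0.085, 'R': [[-0.993, -0.118, 0.015], [-0.073, 0.507, -0.859], [0.094, -0.854, -0.512]], 't': [0.566, 0.05, 0.984]} [0.47320573 0.88142006 0.53782013]
{'t': 0.1, 'qpos': array([-1.26877867,  0.38379911,  0.04384828,  1.59944671, -0.01791689,
        1.1611724 , -0.04990147]), 'joint_vel': array([-0.00073367, -0.00229025, -0.00143196, -0.00311492, -0.00095985,
       -0.00161982, -0.00098055]), 'tau': array([ 2.55682076e-03, -4.34725285e+01,  1.02912102e+00, -2.50455183e+01,
        1.08495486e-02,  5.43221759e-03,  1.94882659e-06]), 'ee_pos': array([0.25266647, 0.59790019, 0.21316956]), 'eef_rot': array([[-9.21155529e-01,  3.89193771e-01, -8.36540250e-04],
       [ 3.89194652e-01,  9.21152704e-01, -2.28456435e-03],
       [-1.18556904e-04, -2.43001608e-03, -9.99997040e-01]]), 'contact_force': array([ 0.68446045, -0.22053133, -0.08312689]), 'wrist_torque': array([-0.0227432 , -0.02213389, -0.03327543]), 'finger_force': 0.0, 'finger_gap': 0.0855975128589944}
```

View pics/top0.png

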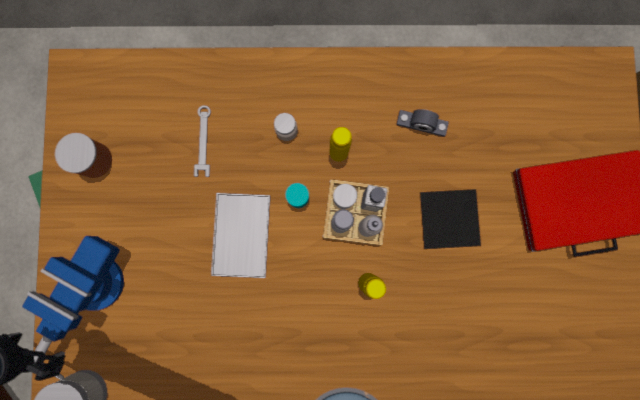

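View pics/side0.png

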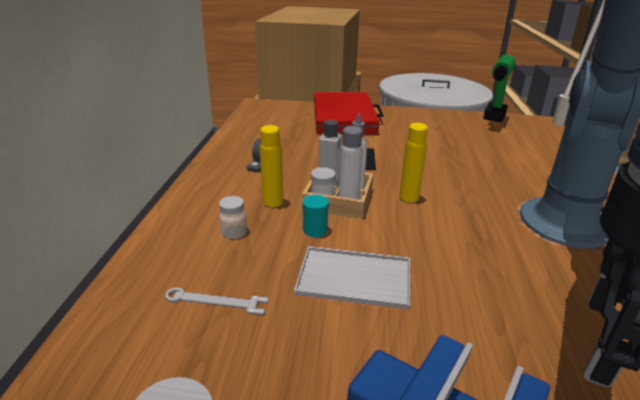

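Top view: the caddy is centred near (357,213). The tin is the low grey lid at (345,195), back-left. The square can is at (375,197), the spray can at (343,221) and the oil bottle at (371,226). The tray is on the left at (241,235) and the mat on the right at (450,219). 

Candidates for the spray can: the yellow cans at (341,140) and (375,288) are look-alikes, while the grey-capped one at (343,221) is inside the caddy and fits. Candidates for the tin: the turquoise one at (297,195) is not meant, and the grey one at (345,195) fits. I'll confirm both in an enlarged crop.

```bash
python3 - <<'E'
from h import *
a=load('top0')['pixels'][150:260,270:400,::-1]; b=load('side0')['pixels'][105:240,255:435,::-1]
a=cv2.resize(a,None,fx=5,fy=5,interpolation=cv2.INTER_CUBIC)
cv2.imwrite('pics/c1.png',a)
b=cv2.resize(b,None,fx=4.4,fy=4.4,interpolation=cv2.INTER_CUBIC); cv2.imwrite('pics/c2.png',b)
E
```

```text
(no output)
```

View pics/c1.png

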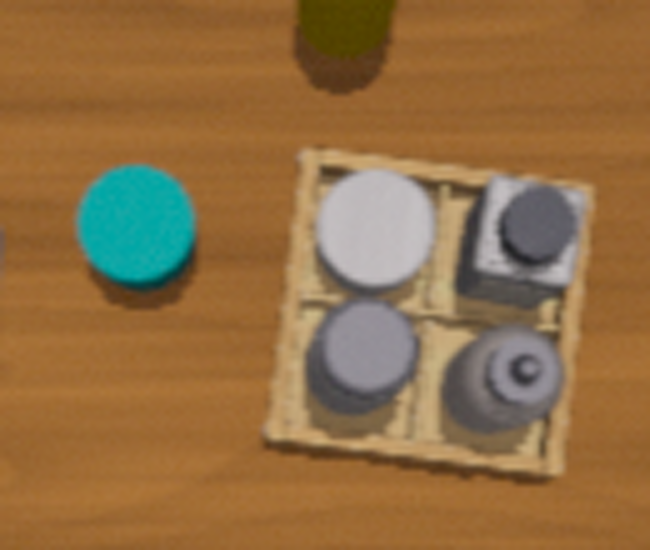

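View pics/c2.png

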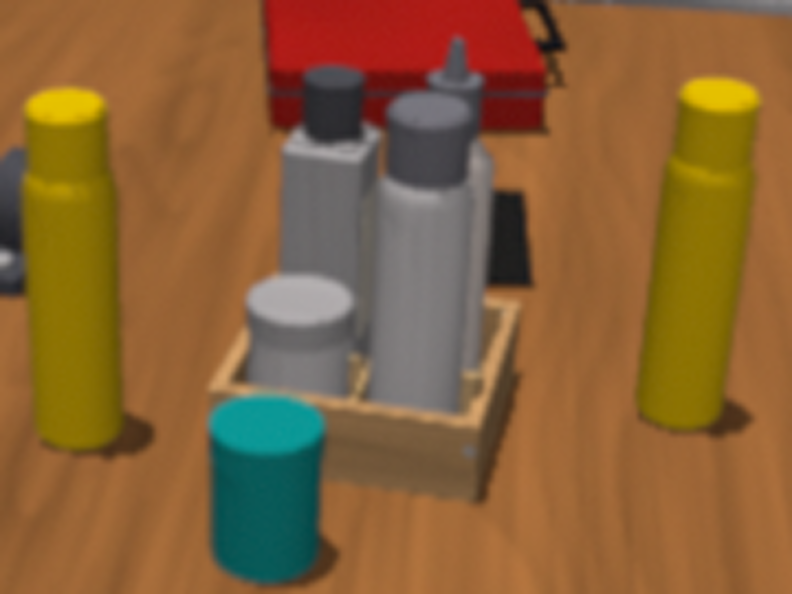

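Both crops confirm it: the tin is the grey lid at back-left and the spray can is the grey-capped can in front of it. The square can is beside the tin, so the oil bottle stays put.

```bash
python3 - <<'E'
from h import *
im=load('top0'); c=lambda x,y,z: onz(im,270+(x+.5)/5-.5,150+(y+.5)/5-.5,z)
P=np.round
for n,a in dict(spray=(370.5,347,.195),sq=(538,222,.180),tin=(376,229,.083),oil=(526,366,.185),turq=(136,221,.075)).items(): print(n,P(c(*a)[:2],4))
C=np.array([c(x,y,.045)[:2] for x,y in((303,151),(593,187),(561,474),(266,437))])
m=C.mean(0); e=((C[0]+C[1])-(C[2]+C[3]))/2; y=np.arctan2(e[1],e[0]); e2=((C[0]+C[3])-(C[1]+C[2]))/2
print('caddy',P(m,4),'yaw',y,np.arctan2(-e2[0],e2[1]),np.linalg.norm(e),np.linalg.norm(e2))
R=np.array([[np.cos(y),-np.sin(y)],[np.sin(y),np.cos(y)]])
for s in((32,32),(32,-32),(-32,32),(-32,-32)): print(s,P(m+R@np.array(s)/1e3,4))
g=im['pixels'].astype(int); 
def rect(mask,box,z):
    k=np.zeros(mask.shape,np.uint8);x0,y0,x1,y1=box;k[y0:y1,x0:x1]=mask[y0:y1,x0:x1]
    k=cv2.morphologyEx(k,cv2.MORPH_CLOSE,np.ones((7,7)))
    ct=max(cv2.findContours(k,0,2)[0],key=cv2.contourArea); r=cv2.minAreaRect(ct)
    B=np.array([onz(im,u,v,z)[:2] for u,v in cv2.boxPoints(r)]); print(r,P(B,3).tolist(),P(B.mean(0),4))
rect(((g.max(2)-g.min(2))<35)&(g.mean(2)>90),(200,180,285,290),.008)
rect(g.max(2)<50,(410,180,490,255),.004)
# yellow cans tops
k=((g[:,:,0]>150)&(g[:,:,2]<40)&(g[:,:,1]>130)).astype(np.uint8)
n,l,st,ce=cv2.connectedComponentsWithStats(k)
for i in range(1,n):
    if st[i,4]>50: print('yel',ce[i],st[i],P(onz(im,*ce[i],.187)[:2],3))
# side cross-check rays
si=load('side0'); s=lambda x,y:(255+(x+.5)/4.4-.5,105+(y+.5)/4.4-.5)
print('side', [P(onz(si,*s(x,y),z)[:2],4) for x,y,z in((430,114,.195),(334,79,.180),(300,299,.083))])
E
```

```text
spray [0.4987 0.0086]
sq [ 0.5518 -0.0632]
tin [5.593e-01 4.000e-04]
oil [ 0.4909 -0.0566]
turq [0.5645 0.1111]
caddy [ 0.5238 -0.027 ] yaw -0.13253418721837448 -0.1304104873129006 0.1370244782421432 0.13951910135948112
(32, 32) [5.598e-01 5.000e-04]
(32, -32) [ 0.5513 -0.0629]
(-32, 32) [0.4963 0.009 ]
(-32, -32) [ 0.4879 -0.0544]
((240.12509155273438, 235.2068328857422), (54.37372589111328, 83.43960571289062), 3.1221303939819336) [[0.375, 0.322], [0.577, 0.314], [0.569, 0.181], [0.367, 0.191]] [0.4722 0.252 ]
((449.8984375, 218.67230224609375), (55.35907745361328, 55.9692497253418), 86.8201675415039) [[0.573, -0.19], [0.58, -0.328], [0.445, -0.33], [0.438, -0.194]] [ 0.509  -0.2604]
yel [341.35227273 135.37878788] [332 127  19  18 264] [0.676 0.011]
yel [375.75342466 288.46232877] [367 279  19  20 292] [ 0.356 -0.056]
side [array([0.4982, 0.0192]), array([ 0.5506, -0.0587]), array([0.5595, 0.0013])]
```

Emit:
step_arm(targets=[[[0.2,-0.98,0.435,-0.125,0.75],[0.2,-0.98,0.435,-0.125,0.75],[0.2,-0.98,0.435,-0.125,0.75],[0.2,-0.98,0.435,-0.125,0.75],[0.2,-0.98,0.435,-0.125,0.75],[0.2,-0.98,0.435,-0.125,0.75],[0.2,-0.98,0.435,-0.125,0.75],[0.2,-0.98,0.435,-0.125,0.75],[0.2,-0.98,0.435,-0.125,0.75],[0.2,-0.98,0.435,-0.125,0.75]]], squeeze=40)

```text
t: 1.1
ee_pos: [0.2929, 0.4014, 0.3012]
eef_rot: [[0.143, 0.99, -0.001], [0.99, -0.143, -0.001], [-0.001, -0.0, -1.0]]
contact_force: [0.6, 0.6, 0.7]
finger_gap: 0.0641
finger_force: 0.0
```

Emit:
step_arm(targets=[[[0.5,-0.98,0,0,0.75],[0.5,-0.98,0,0,0.75],[0.5,-0.98,0,0,0.75],[0.5,-0.98,0,0,0.75],[0.5,-0.98,0,0,0.75],[0.5,-0.98,0,0,0.75],[0.5,-0.98,0,0,0.75],[0.5,-0.98,0,0,0.75],[0.5,-0.98,0,0,0.75],[0.5,-0.98,0,0,0.75]]])

```text
t: 2.1
ee_pos: [0.3929, 0.2056, 0.301]
eef_rot: [[0.138, 0.99, -0.001], [0.99, -0.138, -0.0], [-0.001, -0.001, -1.0]]
contact_force: [0.4, 0.1, 0.7]
finger_gap: 0.064
finger_force: 0.0
```

Emit:
step_arm(targets=[[[0.53,-1,0,0,0.75],[0.53,-1,0,0,0.75],[0.53,-1,0,0,0.75],[0.53,-1,0,0,0.75],[0.53,-1,0,0,0.75],[0.53,-1,0,0,0.75],[0.53,-1,0,0,0.75],[0.53,-1,0,0,0.75],[0.53,-0.9,0,0,0.75],[0.53,-0.9,0,0,0.75]]])

```text
t: 3.1
ee_pos: [0.4988, 0.0098, 0.301]
eef_rot: [[0.138, 0.99, -0.001], [0.99, -0.138, 0.0], [0.0, -0.001, -1.0]]
contact_force: [0.0, -0.6, 0.4]
finger_gap: 0.0641
finger_force: 0.0
```

Emit:
step_arm(targets=[[[0,-0.03,-0.62,0,0.75],[0,0,-0.62,0,0.75],[0,0,-0.62,0,0.75],[0,0,-0.62,0,0.75],[0,0,-0.62,0,0.75],[0,0,-0.62,0,0.75],[0,0,-0.62,0,0.75],[0,0,-0.62,0,0.75],[0,0,-0.62,0,0.75],[0,0,-0.62,0,0.75]]])

```text
t: 4.1
ee_pos: [0.499, 0.0101, 0.1765]
eef_rot: [[0.138, 0.99, 0.0], [0.99, -0.138, -0.0], [0.0, 0.0, -1.0]]
contact_force: [-0.3, 0.5, -0.2]
finger_gap: 0.0641
finger_force: 0.0
```

Emit:
step_arm(targets=[[[0,0,0,0,0],[0,0,0,0,0],[0,0,0,0,0],[0,0,0,0,0],[0,0,0,0,0],[0,0,0,0,0],[0,0,0,0,0],[0,0,0,0,0],[0,0,0,0,0],[0,0,0,0,0]]])

```text
t: 5.1
ee_pos: [0.502, 0.0105, 0.1805]
eef_rot: [[0.137, 0.99, 0.006], [0.991, -0.137, 0.002], [0.003, 0.006, -1.0]]
contact_force: [-0.5, 0.6, 7.3]
finger_gap: -0.0001
finger_force: 3.9
```

```bash
python3 - <<'E'
from h import *
a=snap('side','s1')['pixels'][60:240,215:455,::-1]
cv2.imwrite('pics/c3.png',cv2.resize(a,None,fx=3.3,fy=3.3,interpolation=cv2.INTER_CUBIC))
s=env.get_state();print(s['finger_gap'],s['finger_force'],s['ee_pos'],env.tip_reach)
E
```

```text
0.000168319180760459 3.938509651707136 [0.5019427  0.01047496 0.18053585] 0.017
```

View pics/c3.png

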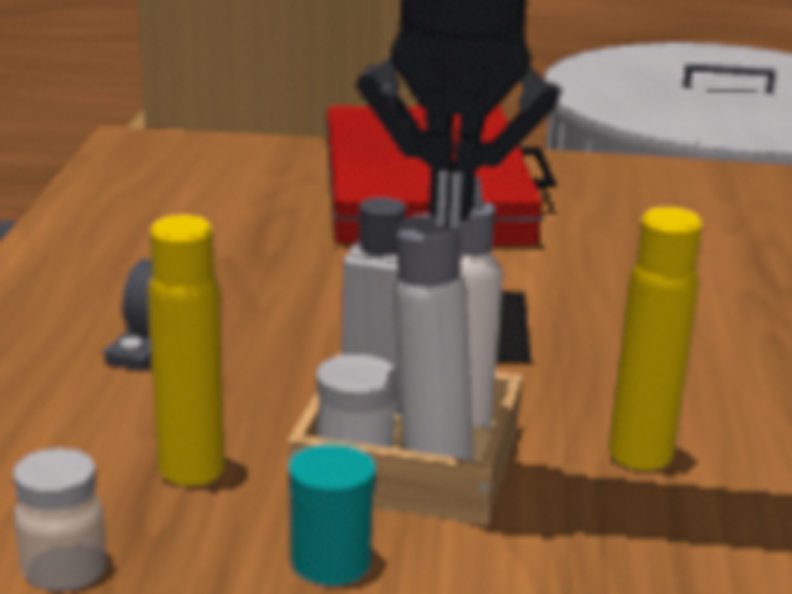

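The side crop shows the shut fingers at (452,200), just behind the cap at (430,235), and the can leaning slightly. So the grasp missed on the -y side. I'll open, lift, and re-measure by triangulation.

```bash
python3 - <<'E'
from h import *
s=load('s1'); p=proj(s,(.502,.0105,.1635)); print('tip proj crop',(p-[215,60])*3.3, 'tip at z.195', (proj(s,(.502,.0105,.195))-[215,60])*3.3)
t=load('top0');s=load('side0')
def tri(a,b):
    (c1,d1),(c2,d2)=ray(t,*a),ray(s,*b); A=np.c_[d1,-d2]; k=np.linalg.lstsq(A,c2-c1,rcond=None)[0]
    return np.round(c1+d1*k[0],4),np.round(c2+d2*k[1],4)
T=lambda x,y:(270+(x+.5)/5-.5,150+(y+.5)/5-.5); S=lambda x,y:(255+(x+.5)/4.4-.5,105+(y+.5)/4.4-.5)
print('spray',tri(T(370.5,347),S(430,114)));print('sq',tri(T(538,222),S(334,79)));print('tin',tri(T(376,229),S(300,299)))
print('oil',tri(T(526,366),S(458,42)))
E
```

```text
tip proj crop [445.35418066 273.0302763 ] tip at z.195 [447.87904147 227.28100076]
spray (array([0.4989, 0.0084, 0.1907]), array([0.4985, 0.0084, 0.1907]))
sq (array([ 0.552 , -0.0634,  0.1783]), array([ 0.5509, -0.0634,  0.1782]))
tin (array([5.593e-01, 4.000e-04, 8.250e-02]), array([5.596e-01, 4.000e-04, 8.250e-02]))
oil (array([ 0.49  , -0.0544,  0.2053]), array([ 0.4883, -0.0544,  0.2052]))
```

Emit:
step_arm(targets=[[[0,0,0.05,0,0.3],[0,0,0.3,0,0.3],[0,0,0.5,0,0.3],[0,0,0.6,0,0.3],[0,0,0.6,0,0.3],[0,0,0.6,0,0.3],[0,0,0.8,0,0.3],[0,0,0.9,0,0.3],[0,0,0.9,0,0.3],[0,0,0.9,0,0.75]]])

```text
t: 6.15
ee_pos: [0.499, 0.01, 0.302]
eef_rot: [[0.138, 0.99, 0.001], [0.99, -0.138, 0.0], [0.001, 0.001, -1.0]]
contact_force: [-0.2, -0.0, 0.1]
finger_gap: 0.0392
finger_force: 0.0
```

```bash
python3 - <<'E'
from h import *
s=snap('side','s2'); a=s['pixels'][10:240,215:455,::-1].copy()
a=cv2.resize(a,None,fx=2.6,fy=2.6,interpolation=cv2.INTER_CUBIC)
for z in(.302,.285):
    p=(proj(s,(.499,.010,z))-[215,10])*2.6; print(p); cv2.circle(a,tuple(int(v) for v in p),2,(0,0,255),-1)
t=snap('top','t2')['pixels'][150:260,270:400,::-1]
cv2.imwrite('pics/c4.png',a)
E
```

```text
[363.98615894 177.6129218 ]
[362.77531669 199.46685351]
```

View pics/c4.png

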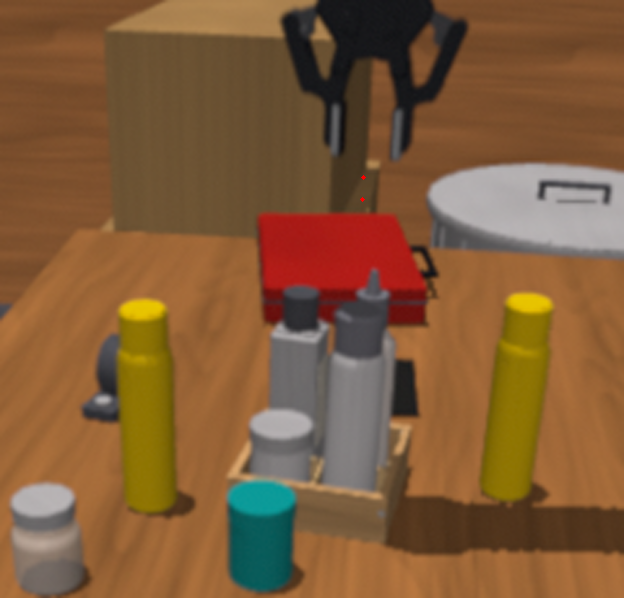

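Side crop: the fingertips are at about (336,157) and (398,157), but the reported TCP projects to row 199. The tips are either higher or farther in -y than reported, so I'll check the top view.

```bash
python3 - <<'E'
from h import *
s=load('t2'); x0,y0,k=250,120,4.4; a=s['pixels'][y0:y0+130,x0:x0+175,::-1].copy()
a=cv2.resize(a,None,fx=k,fy=k,interpolation=cv2.INTER_CUBIC)
for z,c in((.302,(0,0,255)),(.285,(0,255,0)),(.36,(255,0,255))):
    p=(proj(s,(.499,.010,z))-[x0,y0])*k; print(z,p); cv2.circle(a,tuple(int(v) for v in p),3,c,-1)
cv2.imwrite('pics/c5.png',a)
E
```

```text
0.302 [420.47758448 420.58284152]
0.285 [418.54591719 423.08582083]
0.36 [427.62934597 411.31576146]
```

View pics/c5.png

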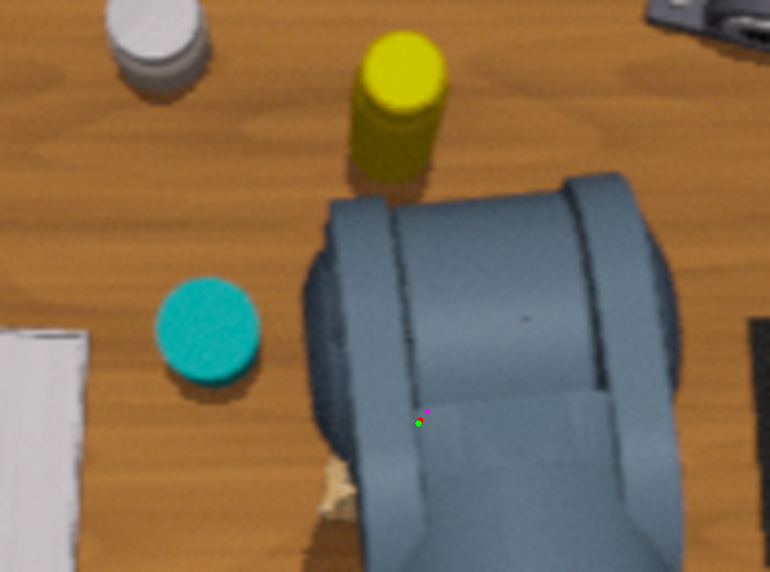

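```bash
python3 - <<'E'
from h import *
u=np.array([.389,.921,0]);c=np.array([.2527,.5979,.2132])
for n in('top0','side0'):
    im=load(n)
    for s in(1,-1):
        for z in(-.017,0,.033): print(n,s,z,proj(im,c+s*u*.05+[0,0,z]).round(1))
a=load('top0')['pixels'][290:400,0:140,::-1]; b=load('side0')['pixels'][150:400,540:640,::-1]
a=cv2.resize(a,(560,440)); b=cv2.resize(b,(200,500)); o=np.zeros((500,760,3),np.uint8);o[:440,:560]=a;o[:,560:]=b
cv2.imwrite('pics/c6.png',o)
E
```

```text
top0 1 -0.017 [ 30.5 332.8]
top0 1 0 [ 25.6 334.2]
top0 1 0.033 [ 15.7 337.1]
top0 -1 -0.017 [ 75.1 352.4]
top0 -1 0 [ 70.9 354.1]
top0 -1 0.033 [ 62.4 357.7]
side0 1 -0.017 [575.9 417.9]
side0 1 0 [582.8 406.1]
side0 1 0.033 [597.2 381.3]
side0 -1 -0.017 [582.4 340.1]
side0 -1 0 [588.1 328.5]
side0 -1 0.033 [599.7 304.5]
```

View pics/c6.png

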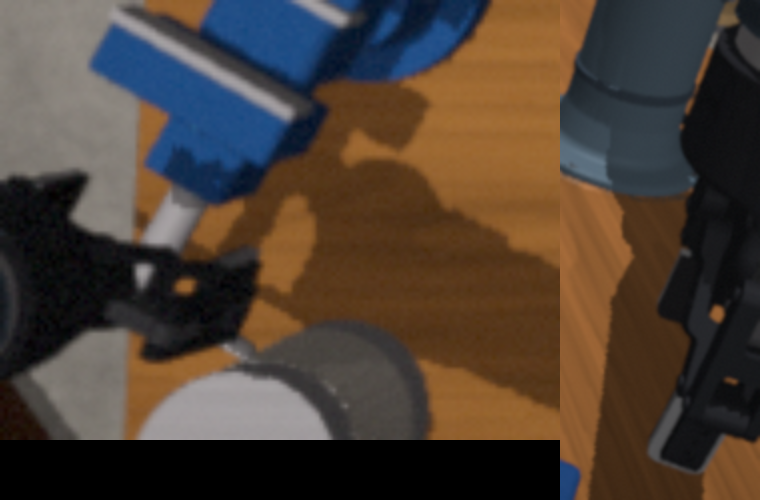

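The near fingertip in side0 is at (600,380), which matches a point 33 mm above the reported TCP. The fingers therefore came down on the cap top: the real tips sit about 32 mm higher than the reported z implies, while x and y agree. I'll go lower by that amount.

Emit:
step_arm(targets=[[[0,-0.05,-0.6,0,0.75],[0,0,-0.7,0,0.75],[0,0,-0.8,0,0.75],[0,0,-0.8,0,0.75],[0,0,-0.8,0,0.75],[0,0,-0.8,0,0.75],[0,0,-0.8,0,0.75],[0,0,-0.8,0,0.75],[0,0,-0.8,0,0.75],[0,0,-0.75,0,0.75]]])

```text
t: 7.25
ee_pos: [0.4964, 0.0084, 0.144]
eef_rot: [[0.138, 0.99, -0.005], [0.99, -0.138, -0.002], [-0.002, -0.004, -1.0]]
contact_force: [-0.4, 0.9, 0.4]
finger_gap: 0.0639
finger_force: 0.0
```

```bash
python3 - <<'E'
from h import *
s=snap('side','s3'); e=env.get_state();print(e['ee_pos'],e['contact_force'])
a=s['pixels'][60:240,255:435,::-1].copy()
cv2.imwrite('pics/c7.png',cv2.resize(a,None,fx=3.3,fy=3.3,interpolation=cv2.INTER_CUBIC))
E
```

```text
[0.49431131 0.00837927 0.14185371] [-0.38987724  0.48154344 -2.39295243]
```

View pics/c7.png

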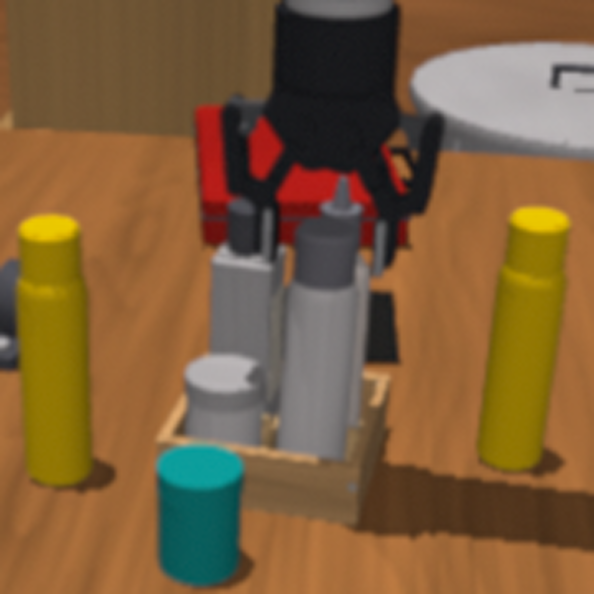

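Side crop: the fingers at (268,235) and (380,245) now flank the grey cap (centre 327, rows 222–285), with tips near row 268. That fits, so I'll close.

Emit:
step_arm(targets=[[[0,0,0,0,0.75],[0,0,0,0,0.75],[0,0,0,0,0.3],[0,0,0,0,0],[0,0,0,0,0],[0,0,0,0,0],[0,0,0,0,0],[0,0,0,0,0],[0,0,0,0,0],[0,0,0,0,0]]], squeeze=40)

```text
t: 8.3
ee_pos: [0.4997, 0.0092, 0.1482]
eef_rot: [[0.138, 0.99, 0.001], [0.99, -0.138, 0.001], [0.001, 0.001, -1.0]]
contact_force: [-0.5, 0.2, 5.1]
finger_gap: 0.0397
finger_force: 41.5
```

Emit:
step_arm(targets=[[[0,0,0.2,0,0],[0,0,0.5,0,0],[0,0,0.6,0,0],[0,0,0.6,0,0],[0,0,0.7,0,0],[0,0,0.7,0,0],[0,0,0.7,0,0],[0,0,0.7,0,0],[0,0,0.6,0,0],[0,0,0.3,0,0]]])

```text
t: 9.3
ee_pos: [0.4998, 0.0092, 0.2612]
eef_rot: [[0.138, 0.99, 0.002], [0.99, -0.138, 0.001], [0.001, 0.002, -1.0]]
contact_force: [-0.4, -0.3, -3.4]
finger_gap: 0.0405
finger_force: 40.8
```

```bash
python3 - <<'E'
from h import *
s=snap('side','s4'); e=env.get_state();print(e['ee_pos'],e['contact_force'],e['finger_gap'],e['finger_force'])
a=s['pixels'][40:240,215:455,::-1].copy()
cv2.imwrite('pics/c8.png',cv2.resize(a,None,fx=2.5,fy=2.5,interpolation=cv2.INTER_CUBIC))
E
```

```text
[0.50010015 0.00924997 0.26155223] [-0.22770859  0.61998274 -2.75625314] 0.03946042276676592 40.84650211036205
```

View pics/c8.png

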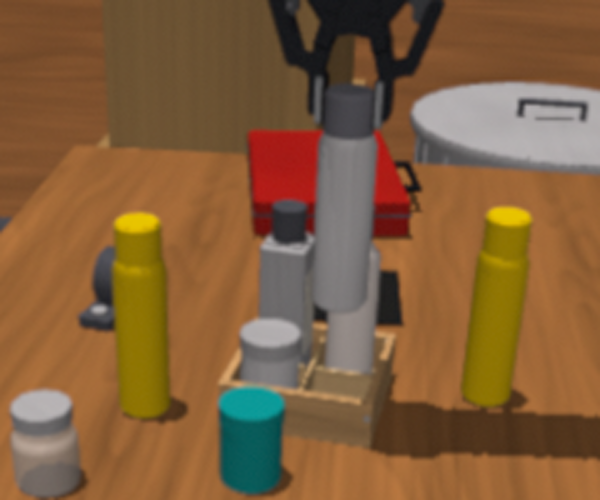

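The can is lifted and hangs vertical, cap at (348,110) and foot at (340,300). Next I'll carry it to the tray.

Emit:
step_arm(targets=[[[-0.1,0.4,0,0,0],[-0.26,0.8,0,0,0],[-0.26,0.9,0,0,0],[-0.26,0.9,0,0,0],[-0.26,0.9,0,0,0],[-0.26,0.9,0,0,0],[-0.3,0.9,0,0,0],[-0.3,0.9,0,0,0],[-0.3,0.9,0,0,0],[-0.3,0.9,0,0,0]]])

```text
t: 10.35
ee_pos: [0.4455, 0.1782, 0.2583]
eef_rot: [[0.137, 0.991, -0.002], [0.991, -0.137, -0.001], [-0.002, -0.002, -1.0]]
contact_force: [-0.1, -0.0, -2.9]
finger_gap: 0.0394
finger_force: 40.8
```

Emit:
step_arm(targets=[[[-0.3,0.9,0,0,0],[-0.3,0.9,0,0,0],[-0.2,0.9,0,0,0],[-0.2,0.8,0,0,0],[0,0.3,-0.2,0,0],[0,0.05,-0.6,0,0],[0,0,-0.8,0,0],[0,0,-0.9,0,0],[0,0,-0.9,0,0],[0,0,-0.8,0,0]]])

```text
t: 11.35
ee_pos: [0.4269, 0.2521, 0.1735]
eef_rot: [[0.14, 0.99, -0.001], [0.99, -0.14, -0.002], [-0.002, -0.001, -1.0]]
contact_force: [-0.1, 0.6, -3.4]
finger_gap: 0.0396
finger_force: 40.8
```

Emit:
step_arm(targets=[[[0,0,-0.6,0,0],[0,0,-0.4,0,0],[0,0,-0.3,0,0],[0,0,-0.2,0,0],[0,0,0,0,0],[0,0,0,0,0],[0,0,0,0,0],[0,0,0,0,0],[0,0,0,0,0],[0,0,0,0,0]]])

```text
t: 12.35
ee_pos: [0.427, 0.2542, 0.1456]
eef_rot: [[0.138, 0.99, 0.0], [0.99, -0.138, 0.0], [0.0, 0.0, -1.0]]
contact_force: [-0.8, -0.4, -2.0]
finger_gap: 0.04
finger_force: 40.8
```

Emit:
step_arm(targets=[[[0,0,-0.05,0,0],[0,0,-0.05,0,0],[0,0,-0.02,0,0],[0,0,0,0,0],[0,0,0,0,0],[0,0,0,0,0.75],[0,0,0,0,0.75],[0,0,0,0,0.75],[0,0,0,0,0.75],[0,0,0,0,0.75]]])

```text
t: 13.35
ee_pos: [0.4271, 0.2542, 0.1431]
eef_rot: [[0.138, 0.991, 0.0], [0.991, -0.138, 0.0], [0.0, 0.0, -1.0]]
contact_force: [0.3, -0.4, 0.2]
finger_gap: 0.0639
finger_force: 0.0
```

Emit:
step_arm(targets=[[[0,0,0.3,0,0.75],[0,0,0.6,0,0.75],[0,0,0.9,0,0.75],[0,0,0.9,0,0.75],[0,0,0.9,0,0.75],[0,0,0.9,0,0.75],[0.6,-0.9,0.5,0.13,0.75],[0.6,-0.9,0.5,0.13,0.75],[0.6,-0.9,0.5,0.13,0.75],[0.6,-0.9,0.5,0.13,0.75]]])

```text
t: 14.35
ee_pos: [0.4757, 0.1814, 0.2748]
eef_rot: [[-0.4, 0.916, 0.001], [0.916, 0.4, 0.001], [0.001, 0.002, -1.0]]
contact_force: [-0.1, 0.9, 0.6]
finger_gap: 0.0643
finger_force: 0.0
```

Emit:
step_arm(targets=[[[0.3,-0.95,0,0.14,0.75],[0.3,-0.95,0,0.14,0.75],[0.3,-0.95,0,0.14,0.75],[0.3,-0.95,0,0.14,0.75],[0.3,-0.95,0,0.14,0.75],[0.3,-0.95,0,0.14,0.75],[0.3,-0.95,0,0.14,0.75],[0.3,-0.95,0,0,0.75],[0.3,-0.95,0,0,0.75],[0.3,-0.95,0,0,0.75]]])

```text
t: 15.35
ee_pos: [0.5354, -0.0087, 0.2743]
eef_rot: [[-0.99, 0.138, 0.001], [0.138, 0.99, 0.001], [-0.001, 0.001, -1.0]]
contact_force: [-0.2, -0.1, 0.2]
finger_gap: 0.0641
finger_force: 0.0
```

Emit:
step_arm(targets=[[[0.3,-0.9,0,0,0.75],[0.3,-0.9,0,0,0.75],[0.2,-0.8,0,0,0.75],[0,-0.1,0,0,0.75],[0,0,0,0,0.75],[0,0,-0.4,0,0.75],[0,0,-0.6,0,0.75],[0,0,-0.8,0,0.75],[0,0,-0.4,0,0.75],[0,0,0,0,0.75]]])

```text
t: 16.35
ee_pos: [0.5493, -0.0609, 0.2268]
eef_rot: [[-0.991, 0.136, -0.004], [0.136, 0.991, -0.0], [0.004, -0.001, -1.0]]
contact_force: [-0.4, -0.3, 0.1]
finger_gap: 0.064
finger_force: 0.0
```

```bash
python3 - <<'E'
from h import *
s=snap('side','s5'); e=env.get_state();print(e['ee_pos'],e['contact_force'])
a=s['pixels'][60:320,255:455,::-1].copy()
cv2.imwrite('pics/c9.png',cv2.resize(a,None,fx=2.3,fy=2.3,interpolation=cv2.INTER_CUBIC))
E
```

```text
[ 0.55016265 -0.06126685  0.22797023] [-0.10878718  0.54121486  0.88525839]
```

View pics/c9.png

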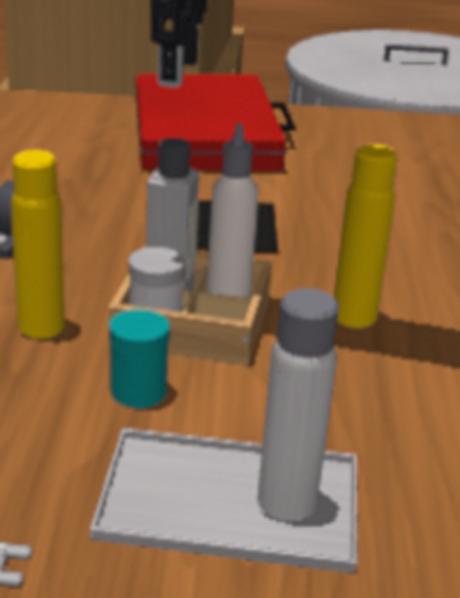

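The spray can stands on the tray at (300,400) in the crop. The gripper is above the square can's cap at (174,158). I'll descend and grip.

Emit:
step_arm(targets=[[[0.07,-0.07,-0.3,0,0.75],[0,0,-0.6,0,0.75],[0,0,-0.7,0,0.75],[0,0,-0.8,0,0.75],[0,0,-0.8,0,0.75],[0,0,-0.7,0,0.75],[0,0,-0.5,0,0.75],[0,0,-0.2,0,0.75],[0,0,0,0,0.75],[0,0,0,0,0.75]]])

```text
t: 17.4
ee_pos: [0.553, -0.0634, 0.1376]
eef_rot: [[-0.99, 0.138, 0.001], [0.138, 0.99, -0.0], [-0.001, 0.0, -1.0]]
contact_force: [0.3, -0.1, -0.0]
finger_gap: 0.0639
finger_force: 0.0
```

Emit:
step_arm(targets=[[[0,0,0,0,0.4],[0,0,0,0,0.2],[0,0,0,0,0],[0,0,0,0,0],[0,0,0,0,0],[0,0,0,0,0],[0,0,0,0,0],[0,0,0,0,0],[0,0,0,0,0],[0,0,0,0,0]]])

```text
t: 18.4
ee_pos: [0.5532, -0.0634, 0.1379]
eef_rot: [[-0.99, 0.138, 0.002], [0.138, 0.99, 0.0], [-0.001, 0.0, -1.0]]
contact_force: [-0.7, -0.1, 5.1]
finger_gap: 0.0308
finger_force: 40.4
```

Emit:
step_arm(targets=[[[0,0,0.2,0,0],[0,0,0.5,0,0],[0,0,0.6,0,0],[0,0,0.6,0,0],[0,0,0.7,0,0],[0,0,0.7,0,0],[0,0,0.7,0,0],[0,0,0.7,0,0],[0,0,0.6,0,0],[0,0,0.2,0,0]]])

```text
t: 19.4
ee_pos: [0.5535, -0.0635, 0.2491]
eef_rot: [[-0.99, 0.138, 0.003], [0.138, 0.99, 0.0], [-0.003, 0.001, -1.0]]
contact_force: [-0.0, 0.3, -3.7]
finger_gap: 0.0305
finger_force: 40.1
```

Emit:
step_arm(targets=[[[-0.05,0.4,0,0,0],[-0.1,0.8,0,0,0],[-0.1,0.9,0,0,0],[-0.1,0.9,0,0,0],[-0.1,0.9,0,0,0],[-0.1,0.9,0,0,0],[-0.1,0.9,0,0,0],[-0.1,0.9,0,0,0],[-0.1,0.9,0,0,0],[-0.1,0.9,0,0,0]]])

```text
t: 20.4
ee_pos: [0.5321, 0.1061, 0.2459]
eef_rot: [[-0.991, 0.137, -0.002], [0.137, 0.991, -0.001], [0.002, -0.001, -1.0]]
contact_force: [0.2, -0.1, -3.3]
finger_gap: 0.031
finger_force: 40.0
```

Emit:
step_arm(targets=[[[-0.1,0.9,0,0,0],[-0.1,0.9,0,0,0],[-0.1,0.9,0,0,0],[-0.1,0.9,0,0,0],[-0.1,0.9,0,0,0],[-0.1,0.9,0,0,0],[0,0.7,0,0,0],[0,0.4,-0.3,0,0],[0,0.17,-0.6,0,0],[0,0,-0.8,0,0]]])

```text
t: 21.4
ee_pos: [0.5219, 0.2384, 0.2125]
eef_rot: [[-0.991, 0.137, 0.001], [0.137, 0.991, 0.0], [-0.001, 0.0, -1.0]]
contact_force: [-0.3, 0.4, -2.7]
finger_gap: 0.0308
finger_force: 40.1
```

Emit:
step_arm(targets=[[[0,0,-0.9,0,0],[0,0,-0.9,0,0],[0,0,-0.8,0,0],[0,0,-0.6,0,0],[0,0,-0.4,0,0],[0,0,-0.2,0,0],[0,0,0,0,0],[0,0,0,0,0],[0,0,0,0,0],[0,0,0,0,0]]])

```text
t: 22.4
ee_pos: [0.5219, 0.2385, 0.1378]
eef_rot: [[-0.991, 0.137, 0.001], [0.137, 0.991, 0.001], [-0.001, 0.001, -1.0]]
contact_force: [-0.5, -0.4, -3.9]
finger_gap: 0.0305
finger_force: 40.1
```

Emit:
step_arm(targets=[[[0,0,-0.1,0,0],[0,0,-0.1,0,0],[0,0,-0.05,0,0],[0,0,0,0,0],[0,0,0,0,0],[0,0,0,0,0.75],[0,0,0,0,0.75],[0,0,0,0,0.75],[0,0,0,0,0.75],[0,0,0,0,0.75]]])

```text
t: 23.4
ee_pos: [0.5214, 0.2382, 0.1319]
eef_rot: [[-0.991, 0.137, -0.0], [0.137, 0.991, -0.0], [0.0, -0.0, -1.0]]
contact_force: [0.2, -0.1, -0.3]
finger_gap: 0.064
finger_force: 0.0
```

Emit:
step_arm(targets=[[[0,0,0.3,0,0.75],[0,0,0.6,0,0.75],[0,0,0.9,0,0.75],[0,0,0.9,0,0.75],[0,0,0.9,0,0.75],[0.2,-0.9,0,0,1],[0.2,-0.9,0,0,1],[0.2,-0.9,0,0,1],[0.2,-0.9,0,0,1],[0.2,-0.9,0,0,1]]])

```text
t: 24.4
ee_pos: [0.542, 0.1475, 0.2054]
eef_rot: [[-0.99, 0.138, 0.002], [0.138, 0.99, 0.001], [-0.001, 0.001, -1.0]]
contact_force: [-0.2, 0.6, 0.0]
finger_gap: 0.0854
finger_force: 0.0
```

```bash
python3 - <<'E'
from h import *
t=snap('top','t6')['pixels'][150:300,200:420,::-1]; s=snap('side','s6')['pixels'][60:320,255:455,::-1]
o=np.zeros((520,800,3),np.uint8)
o[:273,:400]=cv2.resize(t,(400,273)); o[:,400:]=cv2.resize(s,(400,520)); cv2.imwrite('pics/c10.png',o)
E
```

```text
(no output)
```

View pics/c10.png

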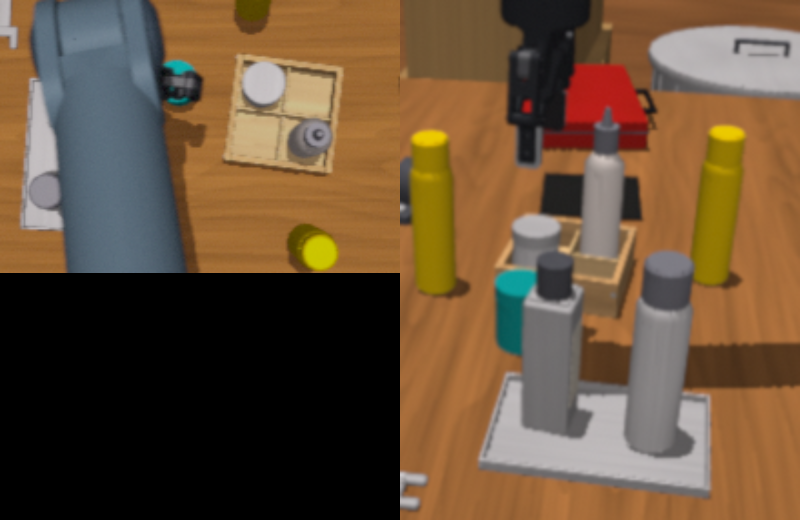

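The top crop shows the tin at (263,83), unmoved. The side crop shows both containers upright on the tray: square can at (552,370) and spray can at (658,370). Next is the tin.

Emit:
step_arm(targets=[[[0.1,-0.9,0,0,1],[0.1,-0.9,0,0,1],[0.1,-0.9,0,0,1],[0.1,-0.9,0,0,1],[0.1,-0.9,0,0,1],[0.1,-0.9,0,0,1],[0.1,-0.9,0,0,1],[0.05,-0.7,0,0,1],[0,-0.3,0,0,1],[0,0,0,0,1]]])

```text
t: 25.5
ee_pos: [0.5564, 0.0017, 0.2043]
eef_rot: [[-0.99, 0.139, 0.0], [0.139, 0.99, 0.0], [-0.0, 0.0, -1.0]]
contact_force: [-0.5, 0.5, -0.1]
finger_gap: 0.0852
finger_force: 0.0
```

Emit:
step_arm(targets=[[[0,0,-0.4,0,1],[0,0,-0.8,0,1],[0,0,-1,0,1],[0,0,-1,0,1],[0,0,-1,0,1],[0,0,-1,0,1],[0,0,-0.8,0,1],[0,0,-0.4,0,1],[0,0,0,0,1],[0,0,0,0,1]]])

```text
t: 26.5
ee_pos: [0.5569, 0.0023, 0.0764]
eef_rot: [[-0.991, 0.137, 0.001], [0.137, 0.991, 0.0], [-0.001, 0.0, -1.0]]
contact_force: [0.1, 0.3, -0.1]
finger_gap: 0.0856
finger_force: 0.0
```

Emit:
step_arm(targets=[[[0.12,-0.08,-0.3,0,1],[0,0,-0.5,0,1],[0,0,-0.5,0,1],[0,0,-0.3,0,1],[0,0,-0.1,0,1],[0,0,0,0,1],[0,0,0,0,1],[0,0,0,0,1],[0,0,0,0,1],[0,0,0,0,1]]])

```text
t: 27.5
ee_pos: [0.559, 0.0006, 0.0424]
eef_rot: [[-0.991, 0.137, 0.001], [0.137, 0.991, 0.0], [-0.001, 0.0, -1.0]]
contact_force: [0.1, 0.6, 0.9]
finger_gap: 0.0851
finger_force: 0.0
```

Emit:
step_arm(targets=[[[0,0,0,0,0.8],[0,0,0,0,0.6],[0,0,0,0,0.3],[0,0,0,0,0.3],[0,0,0,0,0.3],[0,0,0,0,0.3],[0,0,0,0,0.3],[0,0,0,0,0.3],[0,0,0,0,0.3],[0,0,0,0,0.3]]])

```text
t: 28.5
ee_pos: [0.5591, 0.0007, 0.0424]
eef_rot: [[-0.991, 0.137, 0.0], [0.137, 0.991, 0.0], [-0.0, 0.0, -1.0]]
contact_force: [-0.6, 0.8, 5.4]
finger_gap: 0.0526
finger_force: 41.9
```

Emit:
step_arm(targets=[[[0,0,0.2,0,0.3],[0,0,0.5,0,0.3],[0,0,0.6,0,0.3],[0,0,0.6,0,0.3],[0,0,0.7,0,0.3],[0,0,0.7,0,0.3],[0,0,0.7,0,0.3],[0,0,0.7,0,0.3],[0.3,0,0.6,0,0.3],[0.4,0,0.2,0,0.3]]])

```text
t: 29.5
ee_pos: [0.5743, 0.0006, 0.1541]
eef_rot: [[-0.991, 0.137, 0.003], [0.137, 0.991, 0.001], [-0.003, 0.001, -1.0]]
contact_force: [0.7, -0.6, -2.3]
finger_gap: 0.053
finger_force: 42.4
```

Emit:
step_arm(targets=[[[0,-0.4,0,0,0.3],[0,-0.8,0,0,0.3],[0,-0.9,0,0,0.3],[0,-0.9,0,0,0.3],[0,-0.9,0,0,0.3],[0,-0.9,0,0,0.3],[-0.4,-0.9,0,0,0.3],[-0.4,-0.9,0,0,0.3],[-0.4,-0.9,0,0,0.3],[-0.4,-0.9,0,0,0.3]]])

```text
t: 30.5
ee_pos: [0.5394, -0.1689, 0.151]
eef_rot: [[-0.99, 0.138, -0.002], [0.138, 0.99, -0.0], [0.002, -0.001, -1.0]]
contact_force: [-0.4, -0.3, -2.1]
finger_gap: 0.0528
finger_force: 42.4
```

Emit:
step_arm(targets=[[[-0.4,-0.9,0,0,0.3],[-0.4,-0.9,0,0,0.3],[-0.4,-0.9,0,0,0.3],[-0.4,-0.9,0,0,0.3],[0,-0.6,-0.2,0,0.3],[0,-0.2,-0.6,0,0.3],[0,0,-0.8,0,0.3],[0,0,-0.9,0,0.3],[0,0,-0.9,0,0.3],[0,0,-0.8,0,0.3]]])

```text
t: 31.5
ee_pos: [0.5084, -0.2531, 0.0651]
eef_rot: [[-0.991, 0.135, -0.003], [0.135, 0.991, 0.002], [0.003, 0.001, -1.0]]
contact_force: [-0.5, -0.1, -1.8]
finger_gap: 0.053
finger_force: 42.4
```

Emit:
step_arm(targets=[[[0,0,-0.6,0,0.3],[0,0,-0.4,0,0.3],[0,0,-0.2,0,0.3],[0,0,-0.1,0,0.3],[0,0,0,0,0.3],[0,0,0,0,0.3],[0,0,0,0,0.3],[0,0,0,0,0.3],[0,0,0,0,0.3],[0,0,0,0,0.3]]])

```text
t: 32.5
ee_pos: [0.5088, -0.2554, 0.0422]
eef_rot: [[-0.991, 0.137, 0.0], [0.137, 0.991, -0.0], [-0.0, 0.0, -1.0]]
contact_force: [0.7, 0.2, -1.8]
finger_gap: 0.0533
finger_force: 42.4
```

Another 4 mm down (mat is 4 mm, caddy floor 8 mm), then release and rise.

Emit:
step_arm(targets=[[[0,0,-0.08,0,0.3],[0,0,-0.07,0,0.3],[0,0,-0.05,0,0.3],[0,0,0,0,0.3],[0,0,0,0,0.3],[0,0,0,0,0.7],[0,0,0,0,1],[0,0,0,0,1],[0,0,0,0,1],[0,0,0,0,1]]])

```text
t: 33.5
ee_pos: [0.5088, -0.2555, 0.038]
eef_rot: [[-0.99, 0.138, 0.0], [0.138, 0.99, -0.0], [-0.0, -0.0, -1.0]]
contact_force: [0.2, 0.0, -0.8]
finger_gap: 0.0857
finger_force: 0.0
```

Emit:
step_arm(targets=[[[0,0,0.3,0,1],[0,0,0.6,0,1],[0,0,0.9,0,1],[0,0,1,0,1],[0,0,1,0,1],[0,0,1,0,1],[0,0,1,0,1],[0,0,1,0,1],[0,0.3,1,0,0.75],[0,0.6,1,0,0.75]]])

```text
t: 34.5
ee_pos: [0.5083, -0.239, 0.2161]
eef_rot: [[-0.99, 0.141, 0.001], [0.14, 0.99, -0.001], [-0.002, -0.001, -1.0]]
contact_force: [0.1, 0.4, 0.4]
finger_gap: 0.0642
finger_force: 0.0
```

Emit:
step_arm(targets=[[[0.1,1,0.5,0,0.75],[0.1,1,0.5,0,0.75],[0.1,1,0,0,0.75],[0.1,1,0,0,0.75],[0.1,1,0,0,0.75],[0.1,1,0,0,0.75],[0.1,1,0,0,0.75],[0,1,0,0,0.75],[0,1,0,0,0.75],[0,1,0,0,0.75]]])

```text
t: 35.5
ee_pos: [0.5228, -0.0372, 0.2351]
eef_rot: [[-0.99, 0.138, 0.001], [0.138, 0.99, 0.0], [-0.001, 0.001, -1.0]]
contact_force: [-0.6, -0.6, -0.2]
finger_gap: 0.0646
finger_force: 0.0
```

Emit:
step_arm(targets=[[[0,1,0,0,0.75],[0,1,0,0,0.75],[0,1,0,0,0.75],[0,1,0,0,0.75],[0,1,0,0,0.75],[0,1,0,0,0.75],[0,1,0,0,0.75],[0,1,0,0,0.75],[0,1,0,0,0.75],[0,1,0,0,0.75]]])

```text
t: 36.5
ee_pos: [0.523, 0.1629, 0.2352]
eef_rot: [[-0.99, 0.138, 0.001], [0.138, 0.99, 0.001], [-0.001, 0.001, -1.0]]
contact_force: [0.7, 0.1, -0.8]
finger_gap: 0.064
finger_force: 0.0
```

Emit:
step_arm(targets=[[[0,1,0,0,0.75],[0,1,0,0,0.75],[0,1,0,0,0.75],[0,0.5,0,0,0.75],[0,0.1,0,0,0.75],[0,0,0,0,0.75],[0,0,0,0,0.75],[0,0,0,0,0.75],[0,0,0,0,0.75],[0,0,0,0,0.75]]])

```text
t: 37.5
ee_pos: [0.5229, 0.234, 0.2341]
eef_rot: [[-0.99, 0.138, -0.0], [0.138, 0.99, -0.0], [0.0, -0.0, -1.0]]
contact_force: [-0.5, 1.0, -0.5]
finger_gap: 0.0638
finger_force: 0.0
```

```bash
python3 - <<'E'
from h import *
t=snap('top','t7'); s=snap('side','s7'); print(env.get_state()['ee_pos'])
t=t['pixels'][150:310,200:500,::-1]; s=s['pixels'][60:320,255:455,::-1]
o=np.zeros((520,800,3),np.uint8)
o[:213,:400]=cv2.resize(t,(400,213)); o[:,400:]=cv2.resize(s,(400,520)); cv2.imwrite('pics/c11.png',o)
E
```

```text
[0.52283693 0.23427409 0.23409622]
```

View pics/c11.png

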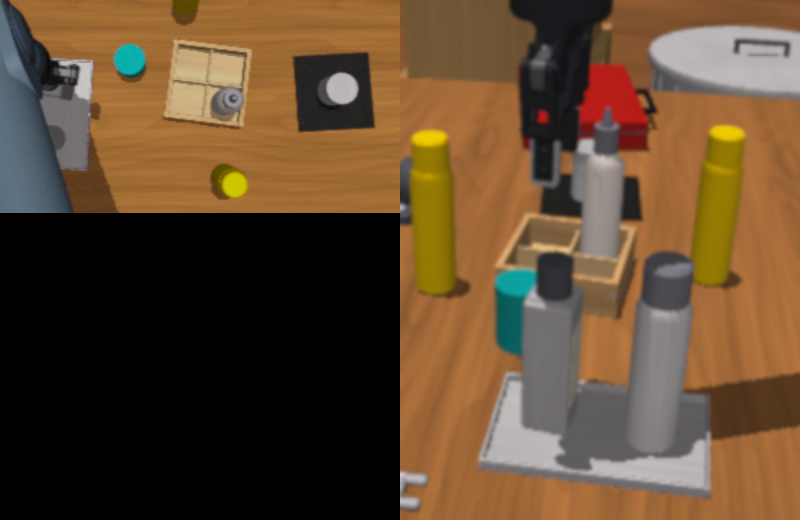

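The tin stands on the mat at (340,90), the oil bottle is in place and the caddy's other compartments are empty. I'll pick the square can back up.

Emit:
step_arm(targets=[[[-0.05,0.2,-0.3,0,0.75],[0,0,-0.6,0,0.75],[0,0,-0.8,0,0.75],[0,0,-0.9,0,0.75],[0,0,-0.9,0,0.75],[0,0,-0.8,0,0.75],[0,0,-0.5,0,0.75],[0,0,-0.25,0,0.75],[0,0,0,0,0.75],[0,0,0,0,0.75]]])

```text
t: 38.6
ee_pos: [0.5223, 0.2387, 0.1336]
eef_rot: [[-0.99, 0.138, 0.001], [0.138, 0.99, 0.0], [-0.001, 0.001, -1.0]]
contact_force: [0.2, 0.1, 0.6]
finger_gap: 0.0643
finger_force: 0.0
```

Emit:
step_arm(targets=[[[0,0,0,0,0.4],[0,0,0,0,0.2],[0,0,0,0,0],[0,0,0,0,0],[0,0,0,0,0],[0,0,0,0,0],[0,0,0,0,0],[0,0,0,0,0],[0,0,0,0,0],[0,0,0,0,0]]])

```text
t: 39.6
ee_pos: [0.5225, 0.2387, 0.134]
eef_rot: [[-0.99, 0.138, 0.001], [0.138, 0.99, 0.001], [-0.001, 0.001, -1.0]]
contact_force: [-0.7, -0.7, 5.3]
finger_gap: 0.0307
finger_force: 40.2
```

Emit:
step_arm(targets=[[[0,0,0.2,0,0],[0,0,0.5,0,0],[0,0,0.6,0,0],[0,0,0.6,0,0],[0,0,0.7,0,0],[0,0,0.7,0,0],[0,0,0.7,0,0],[0,0,0.7,0,0],[0,0,0.7,0,0],[0,0,0.4,0,0]]])

```text
t: 40.6
ee_pos: [0.5226, 0.2388, 0.2511]
eef_rot: [[-0.99, 0.138, 0.002], [0.138, 0.99, 0.001], [-0.002, 0.002, -1.0]]
contact_force: [-0.2, 0.9, -3.4]
finger_gap: 0.0309
finger_force: 40.0
```

Emit:
step_arm(targets=[[[0.1,-0.4,0,0,0],[0.1,-0.8,0,0,0],[0.1,-0.9,0,0,0],[0.1,-0.9,0,0,0],[0.1,-0.9,0,0,0],[0.1,-0.9,0,0,0],[0.1,-0.9,0,0,0],[0.1,-0.9,0,0,0],[0.1,-0.9,0,0,0],[0.1,-0.9,0,0,0]]])

```text
t: 41.6
ee_pos: [0.5412, 0.0673, 0.2485]
eef_rot: [[-0.99, 0.14, -0.001], [0.14, 0.99, -0.001], [0.001, -0.001, -1.0]]
contact_force: [-0.3, -0.3, -4.0]
finger_gap: 0.031
finger_force: 40.0
```

Emit:
step_arm(targets=[[[0.1,-0.9,0,0,0],[0.1,-0.9,0,0,0],[0.1,-0.9,0,0,0],[0.1,-0.9,0,0,0],[0.1,-0.9,0,0,0],[0.06,-0.9,0,0,0],[0,-0.7,0,0,0],[0,-0.3,0,0,0],[0,0,0,0,0],[0,0,0,0,0]]])

```text
t: 42.6
ee_pos: [0.5529, -0.0566, 0.2489]
eef_rot: [[-0.991, 0.137, -0.0], [0.137, 0.991, 0.001], [0.001, 0.001, -1.0]]
contact_force: [-0.1, -0.3, -3.4]
finger_gap: 0.0307
finger_force: 40.0
```

Emit:
step_arm(targets=[[[0,-0.34,0,0,0],[0,0,0,0,0],[0,0,-0.3,0,0],[0,0,-0.5,0,0],[0,0,-0.7,0,0],[0,0,-0.7,0,0],[0,0,-0.7,0,0],[0,0,-0.7,0,0],[0,0,-0.7,0,0],[0,0,-0.5,0,0]]])

```text
t: 43.6
ee_pos: [0.5522, -0.0642, 0.1512]
eef_rot: [[-0.99, 0.138, -0.002], [0.138, 0.99, -0.0], [0.002, -0.001, -1.0]]
contact_force: [-0.1, 0.8, -3.4]
finger_gap: 0.031
finger_force: 40.1
```

Emit:
step_arm(targets=[[[0,0,-0.3,0,0],[0,0,-0.2,0,0],[0,0,-0.1,0,0],[0,0,0,0,0],[0,0,0,0,0],[0,0,0,0,0],[0,0,0,0,0],[0,0,0,0,0],[0,0,0,0,0],[0,0,0,0,0]]])

```text
t: 44.6
ee_pos: [0.553, -0.0643, 0.1411]
eef_rot: [[-0.99, 0.138, 0.0], [0.138, 0.99, 0.0], [-0.0, 0.0, -1.0]]
contact_force: [-0.5, 0.2, -3.6]
finger_gap: 0.03
finger_force: 40.1
```

Lower 2 mm more, release, rise, and return to the spray can at (.427,.254) while turning -90°.

Emit:
step_arm(targets=[[[0,0,-0.06,0,0],[0,0,-0.05,0,0],[0,0,-0.02,0,0],[0,0,0,0,0],[0,0,0,0,0],[0,0,0,0,0.75],[0,0,0,0,0.75],[0,0,0,0,0.75],[0,0,0,0,0.75],[0,0,0,0,0.75]]])

```text
t: 45.6
ee_pos: [0.553, -0.0642, 0.1385]
eef_rot: [[-0.99, 0.138, 0.0], [0.138, 0.99, -0.0], [-0.0, -0.0, -1.0]]
contact_force: [-0.1, 0.3, 0.5]
finger_gap: 0.0647
finger_force: 0.0
```

Emit:
step_arm(targets=[[[0,0,0.3,0,0.75],[0,0,0.6,0,0.75],[0,0,0.9,0,0.75],[0,0,1,0,0.75],[0,0,1,0,0.75],[0,0,1,0,0.75],[0,0,0.7,0,0.75],[-0.4,0.9,0.2,-0.1,0.75],[-0.4,0.9,0,-0.14,0.75],[-0.4,0.9,0,-0.14,0.75]]])

```text
t: 46.6
ee_pos: [0.5289, -0.01, 0.2534]
eef_rot: [[-0.856, 0.517, 0.001], [0.517, 0.856, 0.0], [-0.001, 0.001, -1.0]]
contact_force: [-0.2, -0.1, -0.8]
finger_gap: 0.0639
finger_force: 0.0
```

Emit:
step_arm(targets=[[[-0.4,1,0,-0.14,0.75],[-0.4,1,0,-0.14,0.75],[-0.4,1,0,-0.14,0.75],[-0.4,1,0,-0.14,0.75],[-0.4,1,0,-0.14,0.75],[-0.4,1,0,-0.14,0.75],[-0.4,1,0,-0.14,0.75],[-0.4,1,0,-0.14,0.75],[-0.4,1,0,0,0.75],[-0.4,1,0,0,0.75]]])

```text
t: 47.6
ee_pos: [0.4487, 0.1904, 0.2531]
eef_rot: [[0.138, 0.99, 0.0], [0.99, -0.138, 0.001], [0.001, 0.0, -1.0]]
contact_force: [0.5, 0.7, -1.1]
finger_gap: 0.0641
finger_force: 0.0
```

Emit:
step_arm(targets=[[[-0.36,1,0,0,0.75],[-0.36,1,0,0,0.75],[-0.36,0.9,0,0,0.75],[0,0.3,0,0,0.75],[0,0,0,0,0.75],[0,0,0,0,0.75],[0,0,-0.4,0,0.75],[0,0,-0.7,0,0.75],[0,0,-0.7,0,0.75],[0,0,-0.2,0,0.75]]])

```text
t: 48.6
ee_pos: [0.4258, 0.2522, 0.2096]
eef_rot: [[0.138, 0.99, -0.004], [0.99, -0.138, -0.003], [-0.004, -0.003, -1.0]]
contact_force: [-0.2, -0.5, 0.7]
finger_gap: 0.0643
finger_force: 0.0
```

Emit:
step_arm(targets=[[[0,0,-0.6,0,0.75],[0,0,-0.8,0,0.75],[0,0,-0.8,0,0.75],[0,0,-0.7,0,0.75],[0,0,-0.4,0,0.75],[0,0,-0.18,0,0.75],[0,0,0,0,0.75],[0,0,0,0,0.75],[0,0,0,0,0.75],[0,0,0,0,0.75]]])

```text
t: 49.6
ee_pos: [0.4278, 0.2541, 0.1435]
eef_rot: [[0.137, 0.991, 0.001], [0.991, -0.138, 0.001], [0.001, 0.001, -1.0]]
contact_force: [0.9, -0.3, -1.1]
finger_gap: 0.0639
finger_force: 0.0
```

Emit:
step_arm(targets=[[[0,0,0,0,0.5],[0,0,0,0,0.3],[0,0,0,0,0],[0,0,0,0,0],[0,0,0,0,0],[0,0,0,0,0],[0,0,0,0,0],[0,0,0,0,0],[0,0,0,0,0],[0,0,0,0,0]]])

```text
t: 50.6
ee_pos: [0.4276, 0.2541, 0.1433]
eef_rot: [[0.137, 0.991, 0.0], [0.991, -0.137, 0.001], [0.001, 0.0, -1.0]]
contact_force: [-1.4, 0.3, 5.2]
finger_gap: 0.0399
finger_force: 41.3
```

Emit:
step_arm(targets=[[[0,0,0.2,0,0],[0,0,0.5,0,0],[0,0,0.6,0,0],[0,0,0.6,0,0],[0,0,0.7,0,0],[0,0,0.7,0,0],[0,0,0.7,0,0],[0,0,0.7,0,0],[0,0,0.7,0,0],[0,0,0.4,0,0]]])

```text
t: 51.6
ee_pos: [0.428, 0.2542, 0.2608]
eef_rot: [[0.138, 0.99, 0.002], [0.99, -0.138, 0.002], [0.002, 0.001, -1.0]]
contact_force: [0.7, 0.2, -2.6]
finger_gap: 0.0395
finger_force: 40.8
```

Emit:
step_arm(targets=[[[0.1,-0.4,0,0,0],[0.2,-0.8,0,0,0],[0.3,-0.9,0,0,0],[0.3,-0.9,0,0,0],[0.3,-0.9,0,0,0],[0.3,-0.9,0,0,0],[0.3,-0.9,0,0,0],[0.3,-0.9,0,0,0],[0.3,-0.9,0,0,0],[0.3,-0.9,0,0,0]]])

```text
t: 52.6
ee_pos: [0.4806, 0.0827, 0.2577]
eef_rot: [[0.14, 0.99, -0.002], [0.99, -0.14, -0.001], [-0.002, -0.002, -1.0]]
contact_force: [0.3, -0.6, -3.0]
finger_gap: 0.0397
finger_force: 40.8
```

Emit:
step_arm(targets=[[[0.3,-0.9,0,0,0],[0.3,-0.9,0,0,0],[0.3,-0.9,0,0,0],[0,-0.7,0,0,0],[0,-0.4,0,0,0],[0,0,0,0,0],[0,0,0,0,0],[0,0,0,0,0],[0,0,0,0,0],[0,0,0,0,0]]])

```text
t: 53.6
ee_pos: [0.4994, 0.0106, 0.2589]
eef_rot: [[0.136, 0.991, -0.0], [0.991, -0.136, 0.0], [0.0, -0.0, -1.0]]
contact_force: [-1.5, 0.7, -1.8]
finger_gap: 0.0397
finger_force: 40.9
```

Target z .1485: -.110.

Emit:
step_arm(targets=[[[0,-0.05,-0.3,0,0],[0,0,-0.5,0,0],[0,0,-0.7,0,0],[0,0,-0.7,0,0],[0,0,-0.7,0,0],[0,0,-0.7,0,0],[0,0,-0.7,0,0],[0,0,-0.5,0,0],[0,0,-0.3,0,0],[0,0,-0.2,0,0]]])

```text
t: 54.6
ee_pos: [0.4993, 0.0087, 0.1522]
eef_rot: [[0.138, 0.99, -0.0], [0.99, -0.138, -0.0], [-0.0, -0.0, -1.0]]
contact_force: [0.5, -1.3, -3.3]
finger_gap: 0.0396
finger_force: 40.8
```

Emit:
step_arm(targets=[[[0,0,-0.1,0,0],[0,0,-0.07,0,0],[0,0,0,0,0],[0,0,0,0,0],[0,0,0,0,0],[0,0,0,0,0],[0,0,0,0,0],[0,0,0,0,0],[0,0,0,0,0],[0,0,0,0,0]]])

```text
t: 55.6
ee_pos: [0.4994, 0.0088, 0.1495]
eef_rot: [[0.137, 0.991, -0.0], [0.991, -0.137, 0.0], [0.0, -0.0, -1.0]]
contact_force: [-0.7, 0.1, -2.6]
finger_gap: 0.0398
finger_force: 40.8
```

Emit:
step_arm(targets=[[[0,0,-0.05,0,0],[0,0,-0.03,0,0],[0,0,0,0,0],[0,0,0,0,0],[0,0,0,0,0],[0,0,0,0,0.75],[0,0,0,0,0.75],[0,0,0,0,0.75],[0,0,0,0,0.75],[0,0,0,0,0.75]]])

```text
t: 56.6
ee_pos: [0.4994, 0.0087, 0.1478]
eef_rot: [[0.138, 0.99, 0.0], [0.99, -0.138, -0.0], [-0.0, 0.0, -1.0]]
contact_force: [-0.1, 0.3, -0.3]
finger_gap: 0.0641
finger_force: 0.0
```

Emit:
step_arm(targets=[[[0,0,0.3,0,0.75],[0,0,0.6,0,0.75],[0,0,0.9,0,0.75],[0,0,1,0,0.75],[0,0,1,0,0.75],[0,0,1,0,0.75],[0,0.3,1,0,0.75],[-0.2,1,0.5,0,0.75],[-0.2,1,0,0,0.75],[-0.2,1,0,0,0.75]]])

```text
t: 57.6
ee_pos: [0.488, 0.0752, 0.2758]
eef_rot: [[0.139, 0.99, 0.003], [0.99, -0.139, 0.002], [0.002, 0.003, -1.0]]
contact_force: [-0.9, 0.1, -0.7]
finger_gap: 0.0641
finger_force: 0.0
```

Emit:
step_arm(targets=[[[-0.2,1,0,0,0.75],[-0.2,1,0,0,0.75],[-0.2,1,0,0,0.75],[-0.2,1,0,0,0.75],[-0.2,1,0,0,0.75],[-0.2,1,0,0,0.75],[-0.2,1,0,0,0.75],[-0.2,1,0,0,0.75],[-0.2,1,0,0,0.75],[-0.2,0.8,0,0,0.75]]])

```text
t: 58.6
ee_pos: [0.4474, 0.2721, 0.275]
eef_rot: [[0.137, 0.991, 0.001], [0.991, -0.137, 0.001], [0.001, 0.001, -1.0]]
contact_force: [-1.0, -0.2, 0.1]
finger_gap: 0.0644
finger_force: 0.0
```

```bash
python3 - <<'E'
from h import *
t=snap('top','t9'); s=snap('side','s9'); print(env.get_state()['ee_pos'])
t=t['pixels'][150:270,300:500,::-1]; s=s['pixels'][60:320,255:455,::-1]
o=np.zeros((520,800,3),np.uint8)
o[:240,:400]=cv2.resize(t,(400,240)); o[:,400:]=cv2.resize(s,(400,520)); cv2.imwrite('pics/c12.png',o)
E
```

```text
[0.44639908 0.27377269 0.27451752]
```

View pics/c12.png

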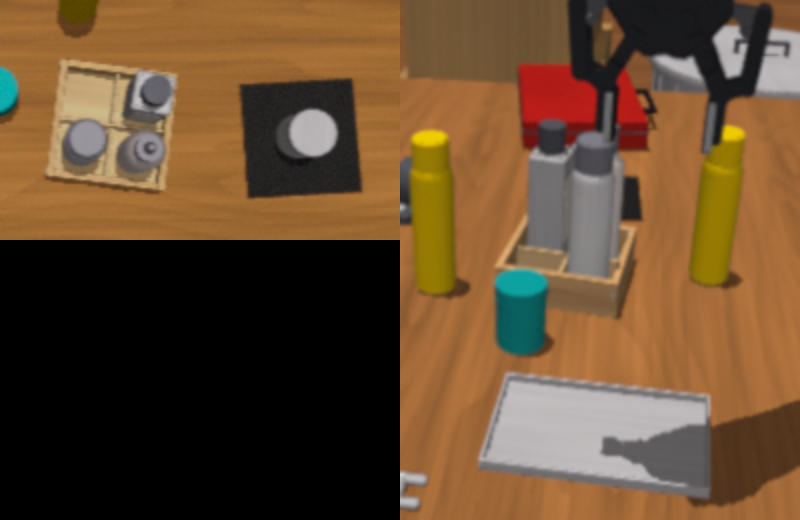

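The picture shows the square can (155,90), spray can (85,140) and oil bottle (140,150) upright in their original compartments, the tin on the mat at (312,133), and the gripper clear. I'll hand it in.

```bash
python3 -c "
from plant import env
print(env.sign_off())"
```

```text
the job is handed in; nothing more can be done
None
```

The tin is on the mat and the spray can and square can are back in their original compartments, with the oil bottle still in its own; I handed the job in at about 59 s, and the sign-off gave no verdict. My first close missed: the real fingertips sit about 32 mm higher than the reported z implies, so the fingers shut on the spray can's cap top and briefly tilted it.

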